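True the corner jig with a held square

ROBOT

A 6-joint arm with a two-finger parallel gripper is mounted at the origin on a cart in front of the work surface, level with it; the furniture and walls round the work are solid. World frame = base frame: x ahead of the robot, y to its left, z up, the work surface at z = 0. Lengths are in m, angles in degrees, forces in N, time in s.
With the tool pointing down it reaches from about 0.325 to 0.925 m from the base axis. Payload 3.1 kg.
Tool frame: the origin (TCP) lies midway between the tips of the shut fingers; the grasp point (between the pads) lies 19 mm behind it; z points along the fingers, y is the line along which they close (so a half turn about z gives the same grasp; the last joint's range is limited). The gripper opens to 85 mm and grips with 20 to 120 N. Pads are 22 mm wide; open, the fingers measure 114 mm over their backs; the gripper's body (76 mm by 85 mm) begins 54 mm behind the grasp point. The pads swing forward as they close: fully open they stand 13 mm farther back than shut.
Start: joints at [-80.283, 12.427, 92.441, -0, 75.132, -6.429], TCP at [0.174, -0.6, 0.231] pointing down, gripper open.
Joint ranges: [-157.48, 157.48], [-44.54, 120.13], [17.64, 146.25], [-64.5, 244.5], [7.68, 150.69], [-147.95, 147.95]. Speed limits (degrees/s): [159.86, 159.86, 180, 180, 180, 180].

INTERFACE

Orientations are given as a 3x3 rotation matrix whose columns are the frame's x, y, z axes.
In Python, from cell import readout, eyes, r gives the robot as it stands.
- The arm moves only by the shell command python3 -m crank 'ROWS' [FORCE]. ROWS is JSON, one flat list of numbers, 7 for each row, row after row: the shift along the tool's x, y, z in m, then the turn, a rotation vector about the tool's x, y, z in degrees, then the closure, from -1 (fully open) to 1 (shut). In form: [dx, dy, dz, ax, ay, az, fingers, dx, dy, dz, ax, ay, az, fingers, ...]. A call has 1 to 12 rows; each row shifts and turns the commanded pose from where the row before left it, along the tool's axes as they then stand; what a row does not reach is not made up. A row lasts 1/8 s, in which the tool goes at most 62.5 mm and 10.7 degrees, less where a joint would pass 70% of its speed; a pose out of reach is approached as far as the arm can. A call is refused whole if a number of a shift passes 0.0625 or a number of a turn 10.7, either way. A call with a gripper value outside its range is refused whole. The fingers move at their own pace and stop on an object; FORCE is the grip in N (left out, the last holds). Time passes only in rows, so rows that do not move let the fingers close. It gives the time, the measured TCP pose, the force and the opening at its end, in the units of the state.
- readout.observe(): the state, without advancing time (a new reading comes with each control period).
- eyes.grab_frame(name): name is "scene" or "top" or "wrist"; returns a dict with "img" (480x640x3 uint8, blue, green, red), "vfov" (degrees; the focal length in pixels is half the picture's height over the tangent of half this angle, whatever the lens; pixels are square), "cx", "cy" (the principal point, pixels), "dist_coeffs" ([k1, k2, p1, p2, k3] as OpenCV has them; the pictures are not rectified), "cam_to_world" (4x4, takes a point from camera to world coordinates). Camera axes: x right, y down, z forward; pixel columns grow to the right and rows downward; lengths in m; the calibration is good to about 2 mm. A picture is of the moment at which its call begins. There is no depth.
- r.sign_off(): hands the job in, once; it reports no verdict.
The state is a dict: "time_s": time; "q": joint angles; "qvel": joint speeds; "joint_torque": joint torques, N m; "tcp_pos": TCP position; "ee_rot": TCP orientation; "ft_force": force on the tool from outside, world axes, zero at the start; "ft_torque": the same for the moment, N m; "width": finger opening in m.
Only numpy, scipy, OpenCV 4.12 (cv2) and the standard library are available. Lean on these libraries where they do the work, as an engineer would, in place of code of your own. Each camera call takes 0.05 s, during which the arm holds its last target. There are 200 camera calls.

TASK

The pivoting fence of the small corner jig has swung in from square; its other, bolted fence is true, though set nobody knows quite how far back. Pick up the steel square by its black grip and press it into the jig's corner, pushing the pivoting fence back with the square alone, until it sits fully home with both its outer faces flush on both fences; keep it pressed gently against both for about a second. Then lay the square back flat near the middle of its cork mat, leaving the pivoting fence truly square and everything else on the desk undisturbed.

Things in the scene. Friction and masses are not known exactly. Their poses are not given: they have to be found in the camera images.
- jig: corner jig fixed to the desk: with the fence seat behind it, an aluminium plate 12 mm thick from x = -75 to +90, y = -75 to +75 mm of this origin, which lies on the desk; z up. Two dark steel fences stand on it, tops at z = 42; the corner they form is open towards -x and +y. Press nothing on the jig with over 20 N
- fence_seat: the rear strip of the jig's plate, 48 x 150 x 12 mm, origin under its middle (jig x = 66.5, y = 0), axes those of the jig. It carries the stop fence, 16 x 104 x 30 mm, from jig y = -34 to +70 mm, rigidly bolted in slots. Its working face is parallel to the jig's y axis and faces -x; it may have been bolted with the face anywhere from jig x = +40 to +60 mm: not measured, to be found by touch
- pivot_bar: the pivoting fence, a bar 110 (x) x 14 (y) x 30 mm high that turns on an upright bolt through it; origin on the bolt's axis at the bar's underside (jig x = 26, y = -57, z = 12 mm); the bar runs from its own x = -92 to +18 mm. Its working face is at its own y = +7 mm, facing +y; when square it lies on the jig's plane y = -50 mm. To be pushed with the square only, not with the fingers
- pivot_fence (a joint): angle (rad) of the pivoting fence about its bolt: 0 = square; positive = its long end (towards the jig's -x) swung into the corner, towards the jig's +y. Starts at 0.06 to 0.14. A stiff hinge: it stays where it is left and yields to about 3 N at the end of the square's leg; a square pressed flush on it, on both sides of the bolt, stops it dead. It can be pushed past square, to -0.25
- square: the square, about 0.25 kg: an L of two steel legs 94 mm long, 18 wide, 14 thick, with a web between and an upright black grip, 40 mm (x) by 18 mm (y), top 63 mm above the underside; grasp it across the 18 mm from above, 35 to 55 mm up. Origin on the underside below the grip's centre, z up. The heel between the legs is cut back 6 mm
- square_heel (a point): ideal corner of the outer faces, on the underside (square x = +40, y = -40 mm). Home: y = -50 mm in the jig (to 2.5 mm), axes parallel to the jig's. Face for the stop fence: x = +40, facing +x, from y = -34 to +60 mm; face for the pivoting fence: y = -40, facing -y, from x = +34 to -60. Firm contact: about 8 N towards each fence; the jig is oiled (friction about 0.15)
- mat: cork mat 130 x 130 x 5 mm, fixed on the desk, where the square lies at the start and belongs; origin under its centre, top 5 mm above
- beaker: bystander: clear beaker 57 mm wide, 66 mm high, origin at the middle of its underside
- bottle_white: bystander: small white bottle 28 mm wide, 44 mm high, origin at the middle of its underside
- fixture_block: bystander: aluminium block with two bores, 29 x 50 x 20 mm, origin at the middle of its underside
- vial_1: bystander: white vial 16 mm wide, 41 mm high, origin at the middle of its underside
- vial_3: bystander: brown vial 22 mm wide, 55 mm high, origin at the middle of its underside
- vial_cap: bystander: wide white vial 34 mm wide, 56 mm high, origin at the middle of its underside
Things that resemble listed ones, but are neither listed nor needed, are in the scene too. Of the things like the mat, leave any that is blue; of the rest the larger one is meant.

How it is judged:
By the outcome, as a careful person would: the job done as asked, in the order asked, and still so for the second after the job is handed in, with the robot touching nothing.
It also fails if it takes over 70 s, if anything falls off the work surface, if the arm or the gripper's body presses on something with over 40 N, if the wrist force passes 120 N, or if a joint passes its speed limit or range.

## Working session

There is one attempt and no reset: what is moved stays moved. The work goes in short steps, Python scripts to look and compute and a shell command to move; the robot and the scene stay as the last step left them, time stands still between calls to the robot, and variables do not carry over. Pictures are saved under pics/ and viewed, on a budget of 10 in all, crops included, one or two more only if the job needs it, and the job is handed in when it is done.

```bash
ls; mkdir -p pics
python3 - <<'E'
from cell import readout, eyes, r
import cv2,numpy as np
for n in ("scene","top"):
    f=eyes.grab_frame(n); cv2.imwrite(f"pics/{n}0.png",f["img"]); print(n,f["vfov"],f["cx"],f["cy"],f["dist_coeffs"],np.round(f["cam_to_world"],3).tolist())
    np.save(f"pics/{n}0.npy",f,allow_pickle=True)
print(readout.observe())
E
```

```text
pics
scene 44.22289781621252 323.685102722403 238.5016817833393 [0.04748045 0.         0.         0.         0.        ] [[-0.888, -0.233, 0.396, -0.051], [-0.459, 0.459, -0.76, 1.288], [-0.004, -0.857, -0.515, 0.814], [0.0, 0.0, 0.0, 1.0]]
top 46.18760730998324 319.1447672321234 245.08296886394425 [-0.01982106  0.          0.          0.          0.        ] [[0.019, -0.996, 0.092, 0.398], [-1.0, -0.02, -0.006, 0.158], [0.008, -0.091, -0.996, 1.68], [0.0, 0.0, 0.0, 1.0]]
{'time_s': 0.1, 'q': array([-8.02842913e+01,  1.24746527e+01,  9.25209934e+01,  4.89379116e-04,
        7.51336914e+01, -6.42800004e+00]), 'qvel': array([ 0.00093369, -0.12026185, -0.25354898,  0.00561257,  0.00190229,
       -0.06340773]), 'joint_torque': array([-6.59750676e-04, -3.98077869e+01, -3.04971099e+01, -1.14672143e-04,
        4.20427445e-03, -2.82433967e-05]), 'tcp_pos': array([ 0.17368159, -0.5995984 ,  0.23005929]), 'ee_rot': array([[ 9.60567983e-01,  2.78044981e-01, -3.72814905e-04],
       [ 2.78045109e-01, -9.60565438e-01,  2.22638023e-03],
       [ 2.60920737e-04, -2.24224893e-03, -9.99997452e-01]]), 'ft_force': array([-0.21303052, -0.20033137,  0.48376948]), 'ft_torque': array([-0.05351254, -0.01932954, -0.02372933]), 'width': 0.0856549845245168}
```

View pics/top0.png

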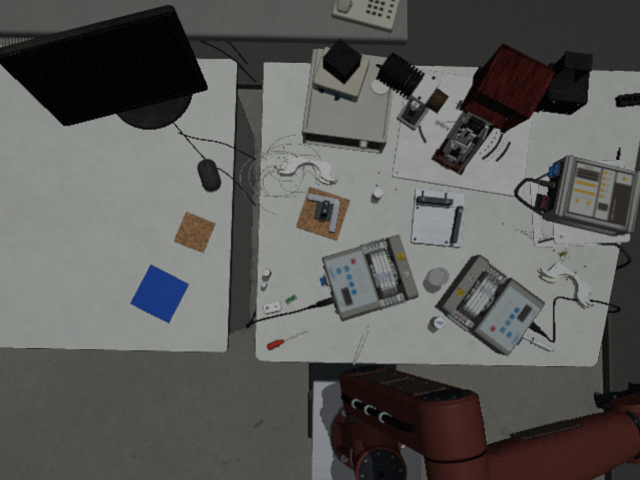

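View pics/scene0.png

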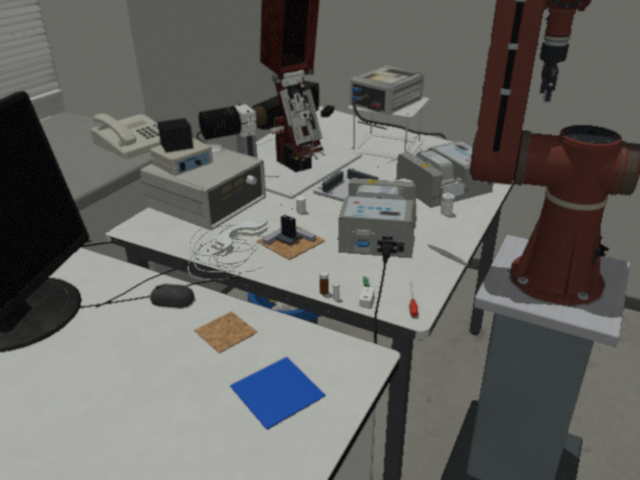

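Top view: the square lies on the cork mat at about (323,213), and the jig is at about (438,217), with a white bottle between them at (376,194). The scene view agrees: the grip is at (288,228). The mat on the left desk is smaller, so it's a decoy.

```bash
cat > h.py <<'E'
import numpy as np,cv2
from cell import readout, eyes, r
from scipy.spatial.transform import Rotation as R
def ray(f,px):
    h=f["img"].shape[0]; F=h/2/np.tan(np.radians(f["vfov"]/2))
    K=np.array([[F,0,f["cx"]],[0,F,f["cy"]],[0,0,1]])
    p=cv2.undistortPoints(np.array(px,float).reshape(-1,1,2),K,np.array(f["dist_coeffs"],float)).reshape(-1,2)
    T=np.array(f["cam_to_world"]); d=np.c_[p,np.ones(len(p))]@T[:3,:3].T
    return T[:3,3],d
def plane(f,px,z):
    o,d=ray(f,px); return o+d*((z-o[2])/d[:,2])[:,None]
def proj(f,P):
    h=f["img"].shape[0]; F=h/2/np.tan(np.radians(f["vfov"]/2))
    K=np.array([[F,0,f["cx"]],[0,F,f["cy"]],[0,0,1]]); W=np.linalg.inv(np.array(f["cam_to_world"]))
    return cv2.projectPoints(np.array(P,float).reshape(-1,1,3),cv2.Rodrigues(W[:3,:3])[0],W[:3,3],K,np.array(f["dist_coeffs"],float))[0].reshape(-1,2)
def tri(f1,p1,f2,p2):
    o1,d1=ray(f1,p1);o2,d2=ray(f2,p2);d1=d1[0];d2=d2[0]
    s=np.linalg.lstsq(np.c_[d1,-d2],o2-o1,rcond=None)[0]
    a=o1+s[0]*d1;b=o2+s[1]*d2; return (a+b)/2,np.linalg.norm(a-b)
def down(yaw):  # tool down; tool y axis at angle yaw(deg) in world xy
    c,s=np.cos(np.radians(yaw)),np.sin(np.radians(yaw)); y=np.array([c,s,0]);z=np.array([0,0,-1.]); return np.c_[np.cross(y,z),y,z]
def togo(pos,yaw):
    s=readout.observe(); A=s["ee_rot"]; G=down(yaw)
    print("t",round(s["time_s"],2),"tcp",np.round(s["tcp_pos"],4),"shift tool",np.round(A.T@(np.array(pos)-s["tcp_pos"]),4),"rotvec",np.round(R.from_matrix(A.T@G).as_rotvec(degrees=True),2))
def snap(n,name):
    f=eyes.grab_frame(n); cv2.imwrite(f"pics/{name}.png",f["img"]); np.save(f"pics/{name}.npy",f,allow_pickle=True); return f
def load(name): return np.load(f"pics/{name}.npy",allow_pickle=True).item()
E
python3 - <<'E'
from h import *
f=load("top0")
for n,px in dict(mat=[[311,187],[350,195],[337,239],[297,229]],grip=[[323,212]],jig=[[417,188],[465,191],[461,247],[411,245]],bottle=[[376,197]],devL=[[321,253],[399,235],[417,301],[341,320]],redbox=[[465,100],[500,45]],clamp=[[335,180]],boxUL=[[385,150]]).items(): print(n,np.round(plane(f,px,0.01),3).tolist())
w=snap("wrist","w0"); T=np.array(w["cam_to_world"]); s=readout.observe()
A=np.eye(4);A[:3,:3]=s["ee_rot"];A[:3,3]=s["tcp_pos"]; print(np.round(np.linalg.inv(A)@T,4),w["vfov"],w["dist_coeffs"],w["cx"],w["cy"])
E
```

```text
mat [[0.727, 0.175, 0.01], [0.705, 0.058, 0.01], [0.571, 0.095, 0.01], [0.599, 0.215, 0.01]]
grip [[0.651, 0.138, 0.01]]
jig [[0.73, -0.144, 0.01], [0.724, -0.289, 0.01], [0.554, -0.277, 0.01], [0.557, -0.127, 0.01]]
bottle [[0.7, -0.021, 0.01]]
devL [[0.528, 0.142, 0.01], [0.587, -0.091, 0.01], [0.391, -0.145, 0.01], [0.331, 0.079, 0.01]]
redbox [[1.007, -0.291, 0.01], [1.186, -0.402, 0.01]]
clamp [[0.75, 0.104, 0.01]]
boxUL [[0.845, -0.047, 0.01]]
[[-1.000e-04 -9.648e-01 -2.630e-01  6.600e-02]
 [ 1.000e+00 -0.000e+00 -2.000e-04 -2.000e-04]
 [ 2.000e-04 -2.630e-01  9.648e-01 -1.431e-01]
 [ 0.000e+00  0.000e+00  0.000e+00  1.000e+00]] 65.67877454703587 [-0.02766166  0.          0.          0.          0.        ] 322.1353838603936 242.54354303987344
```

```bash
python3 -m crank '[0.02,-0.01,-0.05,0,0,0,-1, 0.05,-0.024,-0.05,0,0,0,-1, 0.052,-0.025,0,0,0,0,-1, 0.052,-0.025,0,0,0,0,-1, 0.052,-0.025,0,0,0,0,-1, 0.052,-0.025,0,0,0,0,-1, 0.052,-0.025,0,0,0,0,-1, 0.052,-0.025,0,0,0,0,-1, 0.052,-0.025,0,0,0,0,-1, 0.052,-0.025,0,0,0,0,-1, 0.052,-0.025,0,0,0,0,-1, 0.052,-0.025,0,0,0,0,-1]'; python3 -m crank '[0.02,-0.007,0,0,0,0,-1, 0,0,0,0,0,0,-1, 0,0,0,0,0,0,-1]'
python3 - <<'E'
from h import *
snap("wrist","w1"); togo([0.66,0.06,0.32],-90)
E
```

```text
time_s: 1.65
tcp_pos: [0.6559, -0.168, 0.3226]
ee_rot: [[0.961, 0.278, -0.001], [0.278, -0.961, -0.0], [-0.001, -0.0, -1.0]]
ft_force: [0.2, 0.1, 0.3]
width: 0.0853
time_s: 2.02
tcp_pos: [0.6712, -0.1585, 0.3229]
ee_rot: [[0.961, 0.277, -0.001], [0.277, -0.961, -0.001], [-0.001, 0.0, -1.0]]
ft_force: [-0.4, 0.1, 0.3]
width: 0.0852
t 2.08 tcp [ 0.6711 -0.1587  0.3231] shift tool [ 0.0498 -0.2132  0.003 ] rotvec [ 0.02  0.05 16.04]
```

View pics/w1.png

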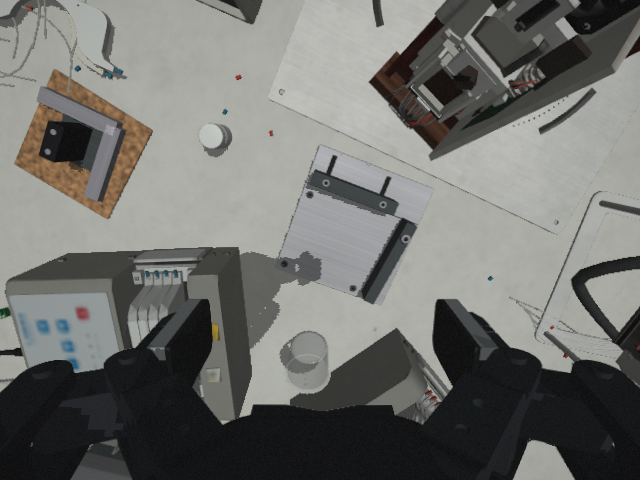

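The wrist view shows the jig plate's corners at (319,147), (434,188), (380,304) and (276,262). The stop fence runs along the top and the pivot bar down the right side. The square is at left, with its heel at about (117,128) and grip at about (63,142). It faces nearly the same way as the jig.

```bash
python3 -m crank '[0.012,-0.053,0,0,0,0,-1, 0.012,-0.053,0,0,0,0,-1, 0.012,-0.053,0,0,0,0,-1, 0.012,-0.053,0,0,0,0,-1, 0,0,0,0,0,8,-1, 0,0,0,0,0,8,-1, 0,0,0,0,0,0,-1]'
python3 - <<'E'
from h import *
snap("wrist","w2")
E
```

```text
time_s: 2.95
tcp_pos: [0.6588, 0.0584, 0.3236]
ee_rot: [[1.0, 0.002, 0.0], [0.002, -1.0, -0.0], [0.0, 0.0, -1.0]]
ft_force: [-0.1, 0.2, -0.3]
width: 0.0856
```

View pics/w2.png

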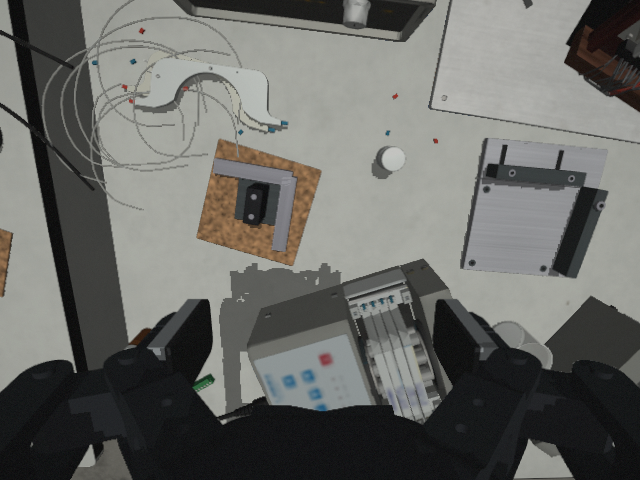

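Here the mat's corners are at (217,139), (321,171), (293,265) and (197,237). The square's heel is at about (296,176), and the grip top is at about (256,203) with its long side along world x. Next I'll look at it from nearer.

Run:
```python
from h import *
f=load("w2"); g=load("w1")
print(plane(f,[[256,203]],0.068), tri(f,[[296,176]],g,[[123,127]]), tri(f,[[256,203]],g,[[65,142]]))
print(np.round(plane(f,[[217,139],[321,171],[293,265],[197,237]],0.005),4)); 
a=plane(f,[[484,138],[607,151],[575,277],[461,269]],0.012); b=plane(g,[[319,147],[434,188],[380,304],[276,262]],0.012)
print(np.round(a,4),np.round(b,4))
togo([0.735,0.13,0.22],-90)
```

```text
[[0.66035048 0.12982583 0.068     ]] (array([0.68513077, 0.0899663 , 0.01217754]), np.float64(0.001590961532407812)) (array([0.6564027 , 0.13387006, 0.04529468]), np.float64(0.0005541906105587025))
[[0.7277 0.1847 0.005 ]
 [0.6898 0.0597 0.005 ]
 [0.5685 0.0962 0.005 ]
 [0.6061 0.219  0.005 ]]
[[ 0.7299 -0.1336  0.012 ]
 [ 0.7165 -0.2862  0.012 ]
 [ 0.5546 -0.2756  0.012 ]
 [ 0.5657 -0.1223  0.012 ]] [[ 0.727  -0.1385  0.012 ]
 [ 0.7193 -0.2866  0.012 ]
 [ 0.5551 -0.2718  0.012 ]
 [ 0.5739 -0.1247  0.012 ]]
t 3.0 tcp [0.6589 0.0584 0.3235] shift tool [ 0.0763 -0.0714  0.1035] rotvec [ 0.01 -0.02  0.18]
```

```bash
python3 -m crank '[0.025,-0.035,0.04,0,0,0,-1, 0.025,-0.036,0.04,0,0,0,-1, 0,0,0,0,0,0,-1, 0,0,0,0,0,0,-1]'
python3 - <<'E'
from h import *
w3=snap("wrist","w3")
p=proj(w3,[[0.66,0.135,0.03]])[0].astype(int); f=load("w2")
a=cv2.resize(w3["img"][max(0,p[1]-150):p[1]+150,max(0,p[0]-150):p[0]+150],(600,600) if False else None,fx=1.33,fy=1.33)
b=cv2.resize(f["img"][120:295,445:625],None,fx=2.2,fy=2.2)
c=np.zeros((max(a.shape[0],b.shape[0]),a.shape[1]+b.shape[1],3),np.uint8);c[:a.shape[0],:a.shape[1]]=a;c[:b.shape[0],a.shape[1]:]=b
print(p,a.shape,b.shape,c.shape);cv2.imwrite("pics/c3.png",c)
E
```

```text
time_s: 3.5
tcp_pos: [0.7091, 0.1299, 0.2434]
ee_rot: [[1.0, 0.003, -0.0], [0.003, -1.0, -0.001], [-0.0, 0.001, -1.0]]
ft_force: [0.6, 0.0, 0.6]
width: 0.0853
[316 259] (399, 399, 3) (385, 396, 3) (399, 795, 3)
```

View pics/c3.png

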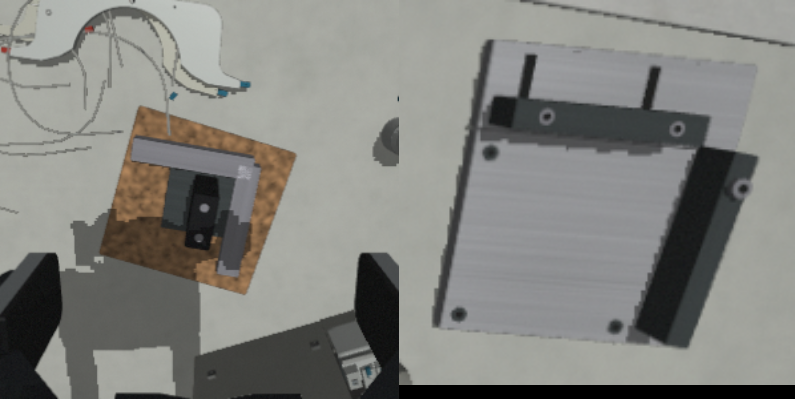

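The left crop (w3) shows the square's legs clearly on the mat, rotated about -10°. Its heel is at crop (258,160), and the grip top spans (188,176) to (217,250). The right crop shows the jig with its long left and rear plate edges visible and the pivot bar swung in. I'll refine these edges to sub-pixel lines.

```bash
cat >> h.py <<'E'
def edge(f,a,b,hw=5,n=60):
    "refine straight edge near pixel segment a-b by strongest gradient; returns refined endpoints"
    g=cv2.GaussianBlur(cv2.cvtColor(f["img"],cv2.COLOR_BGR2GRAY),(0,0),0.8).astype(np.float32)
    a=np.array(a,float);b=np.array(b,float);u=(b-a)/np.linalg.norm(b-a);nn=np.array([-u[1],u[0]])
    o=np.arange(-hw,hw+.01,.25);P=a+np.linspace(.06,.94,n)[:,None]*(b-a)
    S=P[:,None]+o[None,:,None]*nn
    v=cv2.remap(g,S[...,0].astype(np.float32),S[...,1].astype(np.float32),cv2.INTER_LINEAR)
    k=np.abs(np.gradient(v,axis=1)).argmax(1);Q=P+o[k][:,None]*nn
    x0,y0,e=None,None,None
    for thr in (9,2,1):
        if x0 is not None:
            e=(Q-c)@np.array([-l[1],l[0]]); W=Q[abs(e)<thr]
        else: W=Q
        l=cv2.fitLine(W.astype(np.float32),cv2.DIST_HUBER,0,.01,.01).ravel(); c=l[2:];l=l[:2];x0=1
    if l@u<0:l=-l
    return np.array([c+l*((a-c)@l),c+l*((b-c)@l)]),len(W)/n
def inter(p,q):
    A=np.c_[p[1]-p[0],-(q[1]-q[0])];s=np.linalg.solve(A,q[0]-p[0]);return p[0]+s[0]*(p[1]-p[0])
E
python3 - <<'E'
from h import *
w1,w2,w3=load("w1"),load("w2"),load("w3")
ang=lambda P:np.degrees(np.arctan2(*(P[1]-P[0])[1::-1]))
def L(f,a,b,z,n):
    e,k=edge(f,a,b);P=plane(f,e,z);print(n,np.round(P[:,:2],4).tolist(),"dir",round(ang(P),2),"inl",round(k,2));return P[:,:2]
cr=lambda x,y:[166+x/1.33,109+y/1.33]
s=L(w3,cr(252,155),cr(134,136),.019,"w3 stopleg"); p=L(w3,cr(240,276),cr(261,168),.019,"w3 pivleg"); print("heel",inter(s,p))
L(w3,cr(213,268),cr(135,262) if 0 else cr(240,276),.019,"legend")
c2=lambda x,y:[445+(x-399)/2.2,120+y/2.2]
for f,n,q in ((w2,"w2",[c2(434,326),c2(488,40),c2(757,64),c2(640,342)]),(w1,"w1",[[276,262],[319,147],[434,188],[362,298]])):
    l=L(f,q[0],q[1],.012,n+" left");b=L(f,q[2],q[1],.012,n+" rear");fr=L(f,q[3],q[0],.012,n+" front")
    print("rear-left",inter(l,b),"front-left",inter(l,fr))
m=[L(w3,cr(137,107),cr(295,154),.005,"mat rear"),L(w3,cr(295,154),cr(246,293),.005,"mat right"),L(w3,cr(246,293),cr(101,252),.005,"mat front"),L(w3,cr(101,252),cr(137,107),.005,"mat left")]
print(np.mean([inter(m[i],m[i-1]) for i in range(4)],0))
# grip top centre heights
print(tri(w3,[cr(203,212)],w2,[[256,203]]),tri(w3,[cr(203,212)],w1,[[65,142]]),plane(w3,[cr(188,249),cr(192,176),cr(217,179)],.068))
E
```

```text
w3 stopleg [[0.6906, 0.0962], [0.706, 0.1855]] dir 80.22 inl 1.0
w3 pivleg [[0.5913, 0.0998], [0.6829, 0.0907]] dir -5.69 inl 0.5
heel [0.68952643 0.09000781]
legend [[0.5981, 0.1251], [0.5976, 0.103]] dir -91.31 inl 0.58
w2 left [[0.5675, -0.119], [0.7301, -0.1329]] dir -4.88 inl 0.8
w2 rear [[0.719, -0.2866], [0.7319, -0.1353]] dir 85.11 inl 0.88
w2 front [[0.5549, -0.2477], [0.5657, -0.1221]] dir 85.06 inl 0.8
rear-left [ 0.73209311 -0.1330195 ] front-left [ 0.56602544 -0.11883144]
w1 left [[0.574, -0.1234], [0.7271, -0.1361]] dir -4.75 inl 0.75
w1 rear [[0.7198, -0.2867], [0.7317, -0.139]] dir 85.41 inl 0.82
w1 front [[0.5551, -0.2461], [0.5661, -0.1241]] dir 84.84 inl 0.7
rear-left [ 0.73188109 -0.13647744] front-left [ 0.56623453 -0.12270684]
mat rear [[0.7297, 0.1834], [0.6921, 0.0602]] dir -106.97 inl 1.0
mat right [[0.6902, 0.0595], [0.5688, 0.0964]] dir 163.06 inl 1.0
mat front [[0.5667, 0.0969], [0.6043, 0.2192]] dir 72.89 inl 0.93
mat left [[0.607, 0.2206], [0.7273, 0.184]] dir -16.93 inl 0.93
[0.64826804 0.14015464]
(array([0.65746754, 0.13301093, 0.04965485]), np.float64(0.00023214331686472435)) (array([0.65643972, 0.13296671, 0.04665741]), np.float64(0.00013024764944262102)) [[0.6367228  0.14320261 0.068     ]
 [0.68931696 0.14012771 0.068     ]
 [0.68728503 0.12343149 0.068     ]]
```

Run:
```python
from h import *
togo([0.6568,0.133,0.032],-99.8)
```

```text
t 3.55 tcp [0.7097 0.1297 0.2451] shift tool [-0.0534 -0.0035  0.2129] rotvec [ 0.01 -0.14  9.93]
```

```bash
python3 -m crank '[-0.027,-0.002,0.03,0,0,0,-1, -0.0265,-0.0015,0.03,0,0,0,-1, 0,0,0.04,0,0,5,-1, 0,0,0.04,0,0,5,-1, 0,0,0,0,0,0,-1, 0,0,0,0,0,0,-1]'
python3 - <<'E'
from h import *
snap("wrist","w4"); togo([0.6568,0.133,0.032],-99.8)
E
```

```text
time_s: 4.3
tcp_pos: [0.6576, 0.1337, 0.1065]
ee_rot: [[0.985, -0.171, 0.005], [-0.171, -0.985, 0.0], [0.005, -0.001, -1.0]]
ft_force: [-0.3, -0.1, 0.4]
width: 0.0856
t 4.35 tcp [0.6581 0.1339 0.1071] shift tool [-0.0016  0.0013  0.0751] rotvec [-0.09 -0.34 -0.03]
```

View pics/w4.png

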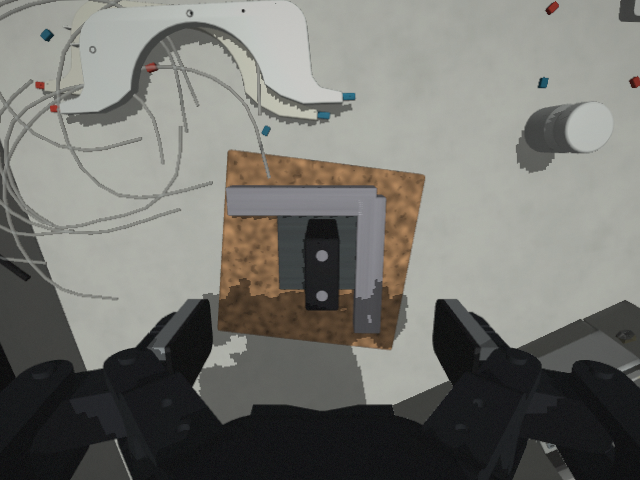

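The square is lined up with the tool. The grip top spans (305,237) to (338,309), centred between the fingers, and the heel is at about (381,192).

Run:
```python
from h import *
w4=load("w4");w3=load("w3");s=readout.observe();A=s["ee_rot"]
P=plane(w4,[[321.5,237],[321.5,309],[305,273],[338,273]],.068);print(np.round((P-s["tcp_pos"])@A,4),np.round(P.mean(0),4))
cr=lambda x,y:[166+x/1.33,109+y/1.33]
print("screws",tri(w4,[[321,256]],w3,[cr(204.5,208)]),tri(w4,[[321,296]],w3,[cr(198.5,238)]))
ang=lambda P:np.degrees(np.arctan2(*(P[1]-P[0])[1::-1]))
e=edge(w4,[230,187],[374,187]);print(e,ang(plane(w4,e[0],.019)),plane(w4,e[0],.019))
```

```text
[[ 0.0188  0.0001  0.0392]
 [-0.0207  0.0001  0.039 ]
 [-0.0004 -0.0085  0.0391]
 [-0.0004  0.0086  0.0391]] [0.6577 0.134  0.068 ]
screws (array([0.6711548 , 0.13178546, 0.08111202]), np.float64(0.0003069517661082618)) (array([0.64824659, 0.13578802, 0.07547585]), np.float64(0.0004463019308755236))
(array([[230.        , 187.25000074],
       [374.        , 187.24999918]]), 0.9333333333333333) -99.84942317326777 [[0.70582194 0.18336214 0.019     ]
 [0.6905509  0.09540466 0.019     ]]
```

```bash
python3 -m crank '[0,0,0.025,0,0,0,-1, 0,0,0.025,0,0,0,-1, 0,0,0.025,0,0,0,-1, 0,0,0,0,0,0,0.2, 0,0,0,0,0,0,1, 0,0,0,0,0,0,1, 0,0,0,0,0,0,1, 0,0,0,0,0,0,1]' 80; python3 -m crank '[0,0,0,0,0,0,1, 0,0,0,0,0,0,1]'
python3 - <<'E'
from h import *
s=readout.observe(); print(np.round(s["ft_torque"],3))
E
```

```text
time_s: 5.35
tcp_pos: [0.6571, 0.1344, 0.0301]
ee_rot: [[0.985, -0.171, 0.003], [-0.171, -0.985, 0.0], [0.003, -0.001, -1.0]]
ft_force: [0.2, 0.5, 5.9]
width: 0.0174
time_s: 5.6
tcp_pos: [0.6571, 0.1344, 0.0301]
ee_rot: [[0.985, -0.171, 0.003], [-0.171, -0.985, 0.0], [0.003, -0.001, -1.0]]
ft_force: [-0.8, -0.4, 4.8]
width: 0.017
[-0.055  0.106  0.037]
```

```bash
python3 -m crank '[0,0,-0.02,0,0,0,1, 0,0,-0.04,0,0,0,1, 0,0,-0.04,0,0,0,1, 0,0,0,0,0,-2.5,1, 0,0,0,0,0,-2.4,1, 0,0,0,0,0,0,1, 0,0,0,0,0,0,1]';python3 - <<'E'
from h import *
s=readout.observe(); print(np.round(s["ft_torque"],3))
togo([0.6121,-0.1863,0.13],-94.95)
E
```

```text
time_s: 6.48
tcp_pos: [0.655, 0.1342, 0.1278]
ee_rot: [[0.996, -0.087, -0.001], [-0.087, -0.996, -0.0], [-0.001, 0.0, -1.0]]
ft_force: [-0.3, 0.2, -2.5]
width: 0.0172
[-0.015  0.014 -0.006]
t 6.47 tcp [0.655  0.1342 0.1278] shift tool [-0.0149  0.3231 -0.0021] rotvec [ 0.01  0.06 -0.04]
```

```bash
python3 -m crank '[-0.002,0.03,0,0,0,0,1, -0.002,0.045,0,0,0,0,1, -0.002,0.045,0,0,0,0,1, -0.002,0.045,0,0,0,0,1, -0.002,0.045,0,0,0,0,1, -0.002,0.045,0,0,0,0,1, -0.002,0.045,0,0,0,0,1, -0.001,0.023,0,0,0,0,1, 0,0,0,0,0,0,1, 0,0,0,0,0,0,1]';python3 - <<'E'
from h import *
s=readout.observe(); print(np.round(s["ft_torque"],3))
snap("wrist","w5")
togo([0.6121,-0.1863,0.045],-94.95)
E
```

```text
time_s: 7.72
tcp_pos: [0.6127, -0.185, 0.1279]
ee_rot: [[0.996, -0.086, -0.0], [-0.086, -0.996, 0.001], [-0.001, -0.001, -1.0]]
ft_force: [-0.0, 0.9, -2.1]
width: 0.0169
[ 0.025 -0.014  0.026]
t 7.78 tcp [ 0.6128 -0.1847  0.1279] shift tool [-0.0005  0.0017  0.0829] rotvec [-0.06  0.03  0.06]
```

View pics/w5.png

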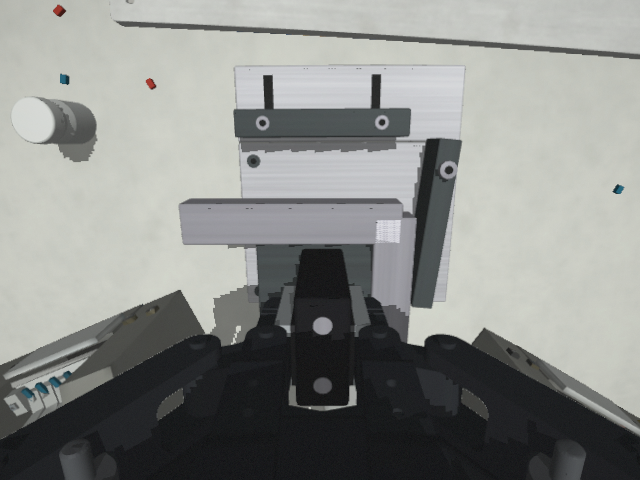

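The jig's rear edge, (235,67) to (464,67), is parallel to the held square's leg. The bolt head is at (449,170), the stop fence's top front edge at about row 136, and the pivot bar's working edge runs from (427,140) to (413,304).

Run:
```python
from h import *
w=load("w5");s=readout.observe();A=s["ee_rot"];t=s["tcp_pos"]
ang=lambda P:np.degrees(np.arctan2(*(P[1]-P[0])[1::-1]))
def L(a,b,z,n):
    e,k=edge(w,a,b,4);P=plane(w,e,z);print(n,np.round(e,1).tolist(),np.round(P[:,:2],4).tolist(),"dir",round(ang(P),2),round(k,2));return P[:,:2]
r_=L([463,67],[237,67],.012,"rear");ri=L([446,295],[464,72],.012,"right");le=L([240,150],[236,72],.012,"left")
st=L([408,136],[238,136],.042,"stop top front");pv=L([413.5,300],[427,142],.042,"bar face");so=L([402,201],[184,201],.117,"sq outer")
rl=inter(r_,le);rr=inter(r_,ri);print(rl,rr,np.linalg.norm(rl-rr))
th=np.radians(ang(np.c_[r_,[0,0]])-90);X=np.array([np.cos(th),np.sin(th)]);Y=np.array([-X[1],X[0]])
O1=rl-.09*X-.075*Y;O2=rr-.09*X+.075*Y;b=plane(w,[[449,170]],.042)[0,:2];O3=b-.026*X+.057*Y;print("yaw",np.degrees(th),"O",O1,O2,O3)
O=(O1+O2)/2
J=lambda P:np.c_[(P-O)@X,(P-O)@Y]*1000
print("stop jig",J(st),"bar",J(pv),"sqouter",J(so),"tcp",J(t[None,:2]))
```

```text
rear [[463.0, 66.0], [237.0, 64.5]] [[0.7179, -0.2852], [0.7311, -0.1402]] dir 84.8 0.47
right [[446.5, 295.0], [463.7, 72.0]] [[0.5591, -0.2744], [0.7142, -0.2857]] dir -4.15 0.52
left [[235.7, 150.1], [233.2, 72.1]] [[0.6778, -0.1316], [0.7268, -0.137]] dir -6.3 0.77
stop top front [[408.0, 136.5], [238.0, 138.0]] [[0.677, -0.2417], [0.6848, -0.1409]] dir 85.57 1.0
bar face [[410.0, 299.7], [423.0, 141.7]] [[0.5717, -0.2403], [0.6732, -0.2506]] dir -5.77 0.92
sq outer [[402.0, 197.7], [184.0, 197.8]] [[0.653, -0.2219], [0.6609, -0.1313]] dir 85.04 1.0
[ 0.73130168 -0.1375444 ] [ 0.71779042 -0.28593116] 0.14900061979967272
yaw -5.202683308787854 O [ 0.63487152 -0.20407428] [ 0.63496214 -0.20307902] [ 0.63446236 -0.20699348]
stop jig [[ 45.32343361 -34.18186148]
 [ 43.9626558   66.93190749]] bar [[-59.59565705 -42.30577759]
 [ 42.40439008 -43.31999455]] sqouter [[ 19.70035995 -16.59398077]
 [ 19.31659647  74.38222389]] tcp [[-23.74143581  16.79314394]]
```

```bash
python3 -m crank '[0,0,0.03,0,0,0,1, 0,0,0.03,0,0,0,1, 0,0,0.022,0,0,0,1, 0,0,0.003,0,0,0,1, 0,0,0,0,0,0,1]';python3 -m crank '[0,0,0.001,0,0,0,1, 0,0,0.001,0,0,0,1, 0,0,0,0,0,0,1]';python3 - <<'E'
from h import *
s=readout.observe(); print(np.round(s["ft_force"],2),np.round(s["ft_torque"],3),s["tcp_pos"])
E
```

```text
time_s: 8.4
tcp_pos: [0.6134, -0.186, 0.0436]
ee_rot: [[0.996, -0.086, 0.001], [-0.086, -0.996, -0.0], [0.001, 0.0, -1.0]]
ft_force: [0.1, 0.1, -1.4]
width: 0.0173
time_s: 8.78
tcp_pos: [0.613, -0.1864, 0.0417]
ee_rot: [[0.996, -0.087, 0.001], [-0.087, -0.996, -0.0], [0.001, 0.0, -1.0]]
ft_force: [-0.2, 0.7, -2.3]
width: 0.0171
[-0.16  0.68 -2.31] [ 0.02  -0.004  0.02 ] [ 0.61301034 -0.1864402   0.04170781]
```

```bash
for i in 1 2; do python3 -m crank '[0,0,0.001,0,0,0,1, 0,0,0.001,0,0,0,1, 0,0,0,0,0,0,1]' | grep -E 'tcp|force';done;  python3 -m crank '[0,0,0.0005,0,0,0,1, 0,0,0.0005,0,0,0,1, 0,0,0,0,0,0,1]' | grep -E 'tcp|force'
```

```text
tcp_pos: [0.6126, -0.1862, 0.0389]
ft_force: [-0.2, 0.3, -3.1]
tcp_pos: [0.6134, -0.1866, 0.0382]
ft_force: [0.1, -0.8, 3.3]
tcp_pos: [0.6137, -0.1868, 0.0381]
ft_force: [-2.0, 0.9, 7.3]
```

```bash
python3 -m crank '[0,0,-0.0012,0,0,0,1, 0.006,0,0,0,0,0,1, 0.006,0,0,0,0,0,1, 0.006,0,0,0,0,0,1, 0.004,0,0,0,0,0,1, 0,0,0,0,0,0,1]';python3 -m crank '[0.001,0,0,0,0,0,1, 0.001,0,0,0,0,0,1, 0,0,0,0,0,0,1]'; python3 -c "
from h import *
s=readout.observe(); print(s['ee_rot'].T@s['ft_force'],s['ft_torque'])"
```

```text
time_s: 10.65
tcp_pos: [0.6359, -0.1887, 0.0383]
ee_rot: [[0.996, -0.086, 0.002], [-0.086, -0.996, -0.001], [0.002, 0.001, -1.0]]
ft_force: [-0.1, -0.1, 5.4]
width: 0.0171
time_s: 11.02
tcp_pos: [0.6373, -0.1888, 0.0382]
ee_rot: [[0.996, -0.086, 0.001], [-0.086, -0.996, -0.001], [0.001, 0.001, -1.0]]
ft_force: [-0.7, 0.4, 4.9]
width: 0.0169
[-0.77419994 -0.35619122 -4.87882993] [-0.23475367  0.67193158 -0.04603574]
```

```bash
cat > st.py <<'E'
from h import *
O=np.array([.635,-.2037]);th=np.radians(-4.95);X=np.array([np.cos(th),np.sin(th)]);Y=np.array([-X[1],X[0]])
F=[];s=None
s=readout.observe();A=s["ee_rot"];p=s["tcp_pos"][:2]-O
yaw=np.degrees(np.arctan2(A[1,0],A[0,0]))
print("t%.2f jig x %.2f y %.2f z %.2f yaw %.2f | F tool %s T %s w %.4f"%(s["time_s"],p@X*1e3,p@Y*1e3,s["tcp_pos"][2]*1e3,yaw,np.round(A.T@s["ft_force"],1),np.round(s["ft_torque"],2),s["width"]))
E
python3 -m crank '[0.001,0,-0.0007,0,0,0,1, 0.001,0,0,0,0,0,1, 0,0,0,0,0,0,1]' >/dev/null; python3 st.py; for i in 1 2 3; do python3 -m crank '[0.001,0,0,0,0,0,1, 0,0,0,0,0,0,1]'>/dev/null; python3 st.py; done
```

```text
t11.40 jig x 2.62 y 15.33 z 38.27 yaw -4.95 | F tool [-0.   1.  -4.4] T [-0.19  0.65 -0.05] w 0.0169
t11.65 jig x 3.50 y 15.37 z 38.29 yaw -4.95 | F tool [-0.3  0.8 -5. ] T [-0.22  0.7  -0.06] w 0.0174
t11.90 jig x 3.69 y 15.43 z 38.07 yaw -4.93 | F tool [-2.  -0.6 -5.6] T [-0.24  0.94  0.07] w 0.0172
t12.15 jig x 3.86 y 15.51 z 37.90 yaw -4.90 | F tool [-2.6  1.4 -6. ] T [-0.18  1.22  0.08] w 0.0172
```

```bash
python3 -m crank '[0.0005,0,-0.001,0,0,-0.3,1, 0,0,0,0,0,0,1]'>/dev/null; python3 st.py; python3 -m crank '[0.0005,0,0,0,0,-0.3,1, 0,0,0,0,0,0,1]'>/dev/null; python3 st.py;  python3 -m crank '[0.0005,0,0,0,0,0,1, 0,0,0,0,0,0,1]'>/dev/null; python3 st.py
```

```text
t12.40 jig x 3.96 y 15.70 z 38.03 yaw -4.63 | F tool [-5.  -0.3 -4.7] T [-0.15  1.31  0.11] w 0.0173
t12.65 jig x 4.05 y 15.82 z 37.92 yaw -4.38 | F tool [-6.2  0.  -4.1] T [-0.17  1.52 -0.14] w 0.0172
t12.90 jig x 4.09 y 15.85 z 37.81 yaw -4.38 | F tool [-6.6 -0.3 -4. ] T [-0.14  1.65 -0.14] w 0.0172
```

```bash
python3 -m crank '[-0.0005,0.004,0,0,0,0,1, 0,0.004,0,0,0,0,1, 0,0.004,0,0,0,0,1, 0,0,0,0,0,0,1]'>/dev/null; python3 st.py; for i in 1 2 3 4; do python3 -m crank '[0,0.0015,0,0,0,0,1, 0,0.0015,0,0,0,0,1, 0,0,0,0,0,0,1]'>/dev/null; python3 st.py;done
```

```text
t13.40 jig x 4.11 y 4.20 z 37.93 yaw -4.41 | F tool [-6.1 -1.2 -4.8] T [ 0.05  1.57 -0.16] w 0.0170
t13.78 jig x 4.13 y 1.66 z 37.93 yaw -4.40 | F tool [-6.  -2.  -5.8] T [ 0.21  1.56 -0.15] w 0.0171
t14.15 jig x 4.12 y -1.31 z 37.91 yaw -4.40 | F tool [-6.5 -1.2 -5.2] T [ 0.19  1.49 -0.13] w 0.0173
t14.53 jig x 4.18 y -3.83 z 37.93 yaw -4.42 | F tool [-5.  -2.5 -5.1] T [ 0.41  1.54 -0.21] w 0.0171
t14.90 jig x 4.20 y -5.84 z 37.99 yaw -4.43 | F tool [-6.2 -5.2 -5.1] T [ 0.8   1.59 -0.24] w 0.0171
```

```bash
for i in 1 2 3 4 5; do python3 -m crank '[0,0.001,0,0,0,0,1, 0,0,0,0,0,0,1]'>/dev/null; python3 st.py;done
```

```text
t15.15 jig x 4.20 y -6.68 z 37.97 yaw -4.43 | F tool [-6.1 -4.9 -6. ] T [ 0.78  1.53 -0.21] w 0.0174
t15.40 jig x 4.22 y -7.67 z 37.97 yaw -4.43 | F tool [-5.1 -4.8 -5.9] T [ 0.8   1.48 -0.17] w 0.0171
t15.65 jig x 4.24 y -8.65 z 37.99 yaw -4.43 | F tool [-5.4 -5.1 -6.5] T [ 0.8   1.53 -0.16] w 0.0170
t15.90 jig x 4.22 y -9.67 z 37.99 yaw -4.43 | F tool [-6.  -4.7 -6.3] T [ 0.83  1.52 -0.19] w 0.0171
t16.15 jig x 4.22 y -10.68 z 37.98 yaw -4.43 | F tool [-5.  -4.6 -6.1] T [ 0.83  1.54 -0.18] w 0.0172
```

```bash
for i in 1 2 3 4 5 6; do python3 -m crank '[0,0.0006,0,0,0,0,1, 0,0,0,0,0,0,1]'>/dev/null; python3 st.py;done
```

```text
t16.40 jig x 4.22 y -11.21 z 37.97 yaw -4.43 | F tool [-6.1 -5.9 -5.4] T [ 0.85  1.6  -0.21] w 0.0174
t16.65 jig x 4.25 y -11.57 z 38.00 yaw -4.43 | F tool [-5.8 -5.8 -6.8] T [ 0.86  1.53 -0.23] w 0.0174
t16.90 jig x 4.26 y -11.62 z 38.01 yaw -4.43 | F tool [-6.2 -7.2 -6. ] T [ 1.13  1.52 -0.19] w 0.0172
t17.15 jig x 4.24 y -11.65 z 38.02 yaw -4.43 | F tool [-5.9 -7.9 -7.1] T [ 1.31  1.55 -0.16] w 0.0170
t17.40 jig x 4.27 y -11.68 z 38.06 yaw -4.43 | F tool [-4.9 -8.8 -7.2] T [ 1.51  1.57 -0.12] w 0.0172
t17.65 jig x 4.24 y -11.75 z 38.11 yaw -4.44 | F tool [ -6.6 -10.4  -7.6] T [ 1.7   1.51 -0.15] w 0.0173
```

```bash
python3 -m crank '[0.0012,-0.0003,-0.0008,0,0,0,1, 0,0,0,0,0,0,1]'>/dev/null; python3 st.py;python3 -m crank '[0.0003,0,0,0,0,0.2,1, 0,0,0,0,0,0,1]'>/dev/null; python3 st.py;python3 -m crank '[0,0,0,0,0,0.2,1, 0,0,0,0,0,0,1]'>/dev/null; python3 st.py
```

```text
t17.90 jig x 4.25 y -11.72 z 37.99 yaw -4.42 | F tool [-7.2 -8.8 -6.5] T [ 1.53  1.67 -0.18] w 0.0173
t18.15 jig x 4.26 y -11.74 z 38.00 yaw -4.57 | F tool [-7.6 -9.  -7.5] T [1.57 1.75 0.04] w 0.0169
t18.40 jig x 4.27 y -11.78 z 38.00 yaw -4.72 | F tool [-7.4 -9.9 -6.7] T [1.58 1.78 0.29] w 0.0169
```

```bash
python3 -m crank '[0.0005,0,0,0,0,-0.24,1, 0,0,0,0,0,0,1]'>/dev/null; python3 st.py;python3 -m crank '[0.0005,0,0,0,0,0,1, 0,0,0,0,0,0,1, 0,0,0,0,0,0,1]'>/dev/null; python3 st.py;python3 -m crank '[0,0,0,0,0,0,1, 0,0,0,0,0,0,1, 0,0,0,0,0,0,1, 0,0,0,0,0,0,1, 0,0,0,0,0,0,1, 0,0,0,0,0,0,1]'>/dev/null; python3 st.py; python3 -c "
from h import *
snap('wrist','w6')"; python3 -m crank '[0,0,0,0,0,0,1, 0,0,0,0,0,0,1, 0,0,0,0,0,0,1]'>/dev/null; python3 st.py
```

```text
t18.65 jig x 4.35 y -11.73 z 37.93 yaw -4.52 | F tool [-9.  -9.2 -7.2] T [1.53 1.93 0.02] w 0.0174
t19.02 jig x 4.63 y -11.70 z 37.67 yaw -4.54 | F tool [-9.  -9.1 -6.4] T [1.51 1.96 0.01] w 0.0169
t19.77 jig x 4.62 y -11.67 z 37.67 yaw -4.54 | F tool [-8.3 -8.9 -7.3] T [ 1.49  1.89 -0.08] w 0.0170
t20.20 jig x 4.62 y -11.69 z 37.65 yaw -4.55 | F tool [-8.9 -9.6 -6.3] T [ 1.53  1.91 -0.08] w 0.0172
```

View pics/w6.png

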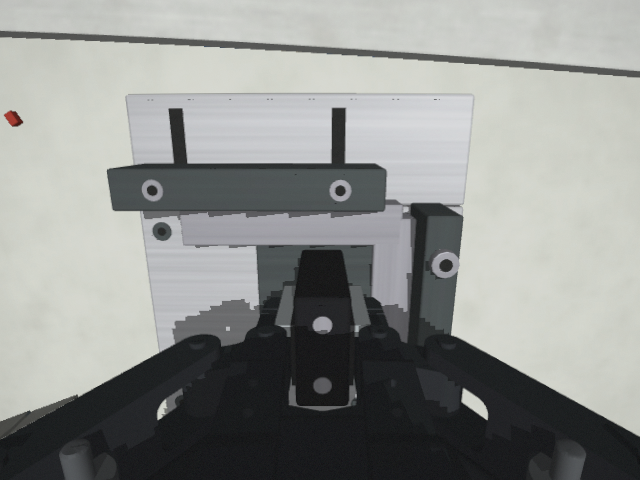

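Held for over a second at 8–9 N on both fences, with near-zero yaw torque. The picture shows the leg flush under the stop fence (front edge at row 210) and the bar beside the other leg at about columns 413–462. Now I'll back out in +y, then -x, then up.

```bash
python3 -m crank '[0,-0.002,0,0,0,0,1, 0,-0.003,0,0,0,0,1, 0,-0.004,0,0,0,0,1, -0.003,-0.004,0,0,0,0,1, -0.005,-0.004,0,0,0,0,1, -0.006,-0.003,-0.001,0,0,0,1, -0.006,0,-0.002,0,0,0,1, -0.004,0,-0.01,0,0,0,1, 0,0,-0.03,0,0,0,1, 0,0,-0.04,0,0,0,1, 0,0,0,0,0,0,1, 0,0,0,0,0,0,1]'>/dev/null; python3 st.py; python3 -c "
from h import *
snap('wrist','w7')"
```

```text
t21.70 jig x -15.36 y 3.03 z 122.73 yaw -4.52 | F tool [ 0.8 -0.   2.6] T [ 0.04  0.   -0.02] w 0.0171
```

View pics/w7.png

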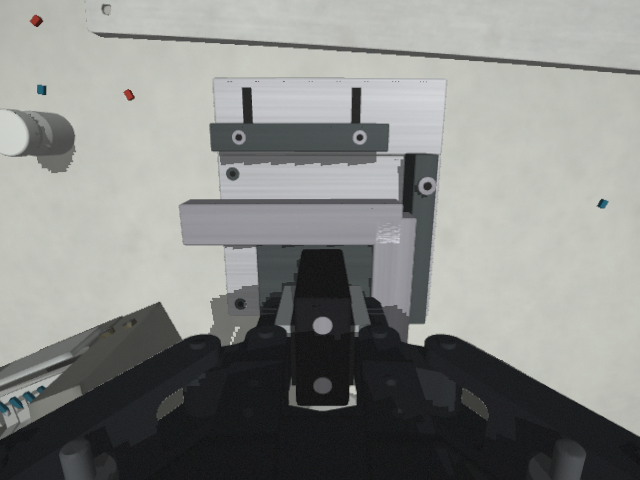

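The bar's outer top edge now runs from (437,156) to (426,322). I'll compute its angle to the stop fence.

Run:
```python
from h import *
ang=lambda P:np.degrees(np.arctan2(*(P[1]-P[0])[1::-1]))
for n,E in (("w7",dict(barout=([426,318],[437,160],.042),barin=([414,205],[415,160],.042),stopfront=([386,151],[213,151],.042),stoprear=([386,124],[213,125],.042),rear=([440,79],[216,79],.012),left=([226,290],[215,90],.012),right=([432,250],[444,85],.012))),
 ("w5",dict(barout=([433,303],[461,145],.042),barin=([414,300],[428,145],.042)))):
    w=load(n)
    for k,(a,b,z) in E.items():
        e,i=edge(w,a,b,3);P=plane(w,e,z);print(n,k,np.round(e,1).tolist(),round(ang(P),2),round(i,2))
```

```text
w7 barout [[425.0, 317.9], [437.8, 160.1]] -4.62 0.98
w7 barin [[411.9, 204.9], [414.7, 160.0]] -4.49 0.8
w7 stopfront [[386.0, 151.8], [213.0, 151.7]] 85.42 1.0
w7 stoprear [[386.0, 122.6], [213.0, 122.7]] 85.43 0.97
w7 rear [[440.0, 77.8], [216.0, 76.4]] 85.16 0.75
w7 left [[226.2, 290.0], [211.6, 90.2]] -4.41 0.57
w7 right [[430.1, 249.8], [445.3, 85.1]] -5.44 0.85
w5 barout [[432.1, 302.8], [461.3, 145.1]] -10.32 0.98
w5 barin [[415.2, 300.1], [424.2, 144.8]] -4.27 0.35
```

The bar is at -4.6° and the stop face at 85.42° (square to -4.58°), so the fence is square within about 0.05°. Now back to the mat.

```bash
python3 -c "
from h import *
togo([.652,.137,.125],-106.9)"
```

```text
t 21.75 tcp [ 0.6191 -0.199   0.1214] shift tool [ 0.0063 -0.3375 -0.0033] rotvec [-0.04  0.14 12.38]
```

```bash
python3 -m crank '[0.001,-0.03,-0.004,0,0,0,1, 0.001,-0.045,0,0,0,0,1, 0.001,-0.045,0,0,0,0,1, 0.001,-0.045,0,0,0,0,1, 0.001,-0.045,0,0,0,0,1, 0.001,-0.045,0,0,0,0,1, 0,-0.045,0,0,0,0,1, 0,-0.037,0,0,0,0,1, 0,0,0.02,0,0,6.2,1, 0,0,0.02,0,0,6.2,1, 0,0,0,0,0,0,1, 0,0,0,0,0,0,1]';python3 -c "
from h import *
togo([.652,.137,.031],-106.9)"
```

```text
time_s: 23.25
tcp_pos: [0.6523, 0.1359, 0.0861]
ee_rot: [[0.957, -0.29, -0.001], [-0.29, -0.957, -0.0], [-0.001, 0.001, -1.0]]
ft_force: [0.3, -0.6, -2.0]
width: 0.0169
t 23.25 tcp [0.6523 0.1359 0.0861] shift tool [-0.0006 -0.001   0.0551] rotvec [0.03 0.08 0.06]
```

```bash
python3 -m crank '[0,-0.001,0.025,0,0,0,1, 0,0,0.02,0,0,0,1, 0,0,0.007,0,0,0,1, 0,0,0,0,0,0,1, 0,0,0,0,0,0,1]'|grep -E 'tcp|force'; for i in 1 2 3; do python3 -m crank '[0,0,0.001,0,0,0,1, 0,0,0,0,0,0,1]'|grep -E 'tcp|force';done
```

```text
tcp_pos: [0.6536, 0.137, 0.0353]
ft_force: [-0.1, 0.0, -1.2]
tcp_pos: [0.6537, 0.1371, 0.0347]
ft_force: [-0.2, 0.4, 0.9]
tcp_pos: [0.6539, 0.1371, 0.0344]
ft_force: [-0.9, 0.1, 5.0]
tcp_pos: [0.654, 0.1371, 0.0342]
ft_force: [-2.3, -0.7, 7.9]
```

Run:
```python
from h import *
snap("wrist","w8")
g=lambda n:cv2.cvtColor(load(n)["img"],cv2.COLOR_BGR2GRAY).astype(np.float32)
for n in ("w5","w6","w7","w8"):
    f=load(n);o=[]
    for y,x,h,wd in ((315,305,90,36),(240,295,50,60)):
        t=g("w5")[y:y+h,x:x+wd];m=cv2.matchTemplate(g(n)[y-10:y+h+10,x-10:x+wd+10],t,cv2.TM_CCOEFF_NORMED);_,v,_,l=cv2.minMaxLoc(m);o.append((l[0]-10,l[1]-10,round(v,3)))
    col=g(n)[190:260,200:370].mean(1);d=np.diff(cv2.GaussianBlur(col[:,None],(1,5),0).ravel());print(n,o,"leg edges rows",190+np.argsort(-abs(d))[:6])
```

```text
w5 [(0, 0, 1.0), (0, 0, 1.0)] leg edges rows [197 198 203 196 243 242]
w6 [(0, -1, 0.975), (0, 1, 0.986)] leg edges rows [244 243 214 213 215 212]
w7 [(0, 0, 0.993), (0, 1, 0.983)] leg edges rows [198 199 197 203 243 244]
w8 [(0, 2, 0.926), (1, -2, 0.982)] leg edges rows [241 240 201 200 242 202]
```

View pics/w8.png

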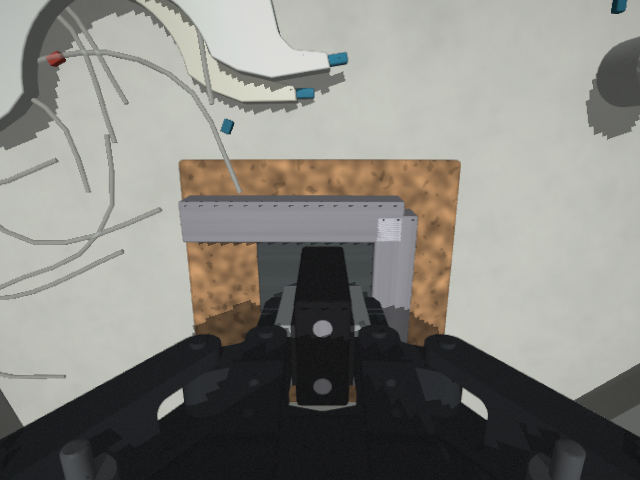

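The square is aligned with the mat and within its edges: leg end at (181,215), heel at (410,215), mat right edge at column 457. The slight tilt should settle when I let go, so I'll relax the grip first and then open.

```bash
python3 -m crank '[0,0,0,0,0,0,1, 0,0,0,0,0,0,1, 0,0,0.001,0,0,0,1, 0,0,0.001,0,0,0,1, 0,0,0,0,0,0,1]' 20|grep -E 'tcp|force|width'; python3 -m crank '[0,0,0,0,0,0,0.6, 0,0,0,0,0,0,0.5, 0,0,0,0,0,0,0, 0,0,0,0,0,0,-0.5, 0,0,0,0,0,0,-1, 0,0,0,0,0,0,-1, 0,0,0,0,0,0,-1]'
```

```text
tcp_pos: [0.6543, 0.1371, 0.0338]
ft_force: [-3.0, -0.3, 14.3]
width: 0.0169
time_s: 26.18
tcp_pos: [0.6531, 0.137, 0.0297]
ee_rot: [[0.957, -0.291, -0.0], [-0.291, -0.957, -0.0], [-0.0, 0.0, -1.0]]
ft_force: [0.2, -0.3, -0.5]
width: 0.0856
```

```bash
python3 -m crank '[0,0,-0.02,0,0,0,-1, 0,0,-0.04,0,0,0,-1, 0,0,-0.05,0,0,0,-1, 0,0,-0.05,0,0,0,-1, 0,0,-0.05,0,0,0,-1, 0,0,0,0,0,0,-1, 0,0,0,0,0,0,-1]'
python3 - <<'E'
from h import *
w=snap("wrist","w9"); t=snap("top","top9")
p=proj(w,[[.65,.14,.02]])[0].astype(int);print(p,proj(w,[[.635,-.204,.012]]))
a=cv2.resize(w["img"],(640,480)); b=cv2.resize(t["img"][165:275,290:400],(110*3,330)) ; b2=cv2.resize(t["img"][165:275,390:500],(330,330))
cv2.imwrite("pics/c9.png",np.vstack([cv2.resize(w["img"],(660,495)) [140:], np.hstack([b,b2])])[:600])
E
```

```text
time_s: 27.05
tcp_pos: [0.6531, 0.137, 0.241]
ee_rot: [[0.957, -0.291, 0.001], [-0.291, -0.957, 0.0], [0.001, -0.001, -1.0]]
ft_force: [-0.2, 0.4, -0.9]
width: 0.0855
[320 214] [[659.9102577 127.4379601]]
```

View pics/w9.png

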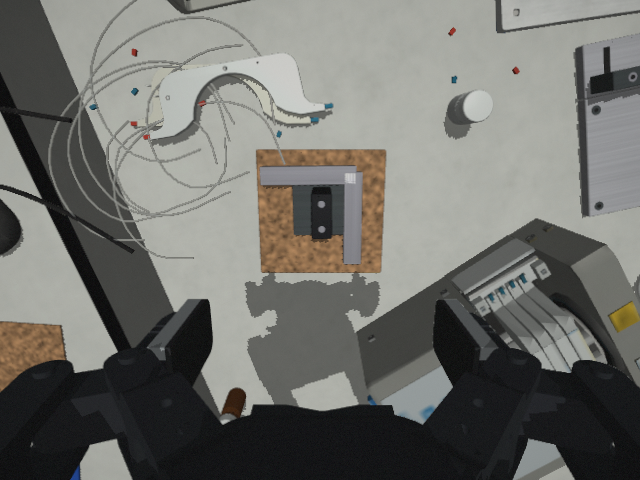

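The square lies on the mat, parallel to it and inside its edges. Its legs run from (262,176) to (356,176) and down to (353,262). The bottle stands undisturbed at (470,107).

```bash
python3 -c "
from h import *
w=load('w9')
ang=lambda P:np.degrees(np.arctan2(*(P[1]-P[0])[1::-1]))
for a,b in (([262,168],[345,167]),([363,185],[361,260])):
    e,k=edge(w,a,b,3);P=plane(w,e,.019);print(np.round(P,4).tolist(),ang(P),k)
print(r.sign_off())"
```

```text
[[0.7109, 0.1801, 0.019], [0.6882, 0.1032, 0.019]] -106.43364632967129 1.0
[[0.666, 0.0932, 0.019], [0.592, 0.1143, 0.019]] 164.08381454766177 0.95
the job is handed in; nothing more can be done
None
```

I pressed the square fully home in the jig's corner, laid it back on its mat and handed the job in at about 27 s. The pivoting fence was pushed back with the square alone.

- **Fit in the jig:** I found the stop fence by touch at about jig x = 44 mm and aligned the square on it by the wrist torque. The square then slid until the pivoting fence stopped dead. I held it there for over a second at about 8–9 N on each fence.
- **Fence check:** in a wrist picture after I backed out, the pivoting fence was at -4.6° and the stop face square to -4.58°. That makes the fence square to within about 0.05°.
- **On the mat:** the square lies parallel to the mat to about 1°, with its grip within about 6 mm of the mat's centre. The gripper is open and clear above it.

**Disagreements:**
- The stop read 1.6 mm beyond the expected home position in y (-11.6 against -10 mm). My camera readings of the jig's position spread by a few millimetres, and the task allows 2.5 mm.
- When I set the square down, first contact came about 4 mm higher than expected, with a slight tilt in the grip. It dropped a few millimetres as I let go, and the last picture shows it lying normally, though I did not measure its height again.
- I saw nothing displaced in the pictures I took, but did not re-measure the other items one by one.

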